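Raise the oil-vial rack on its ratchet stand and hang the long vial over its drip tray

TASK

On this wood-carving stall's scent-oil stand, first lift the sliding vial rack by its front bar, past the middle notch, until its pawl catches in the top one, and let it rest there. Then slide the wooden drip tray along the table under the rack, fully home against the stand's rear bar, and finally take the long vial out of the holder block and hang it by its collar in the rack's middle hole. Keep the vial upright, and leave the short vials, the holder, the elephant and the bowl as they are.

Things in the scene. Friction and masses are not known exactly. Their poses are not given: they have to be found in the camera images.
- stand: Fixed dark wood stand. Origin on the table midway between its feet; x from the open front (robot side) to the rear, y left, z up. Two feet 22 mm high, x = -70 to 40 mm, inner sides at y = -80 and 80 mm, end at a rear cross bar 22 mm high whose front face is x = 40 mm. A square post, 30 mm thick, 261 mm high with its finial, at x = 75 mm, y = 0, has three brass ratchet teeth on its +y side.
- rack (a joint): Height of the sliding rack on the post, m, growing upward. The rack (about 0.5 kg) falls by its weight unless its sprung steel pawl has caught: it rests at 0.000 (bottom notch), 0.024 (middle) or 0.048 (top); it starts in the bottom one. The pawl drops over the top tooth at about 0.049 and the upper stop is 0.058: raise it to 0.051 to 0.056, then let it down.
- rack_bar (a point): Centre of the rack's front lifting bar: level, brass, 12 mm thick, along the stand's y, 118 mm long, 98 mm free between the two side arms (10 mm wide and high) that join its ends to the rack plate. At x = -72 mm in the stand frame, 26 mm clear of the plate, 72 mm above the table in the bottom notch. Free below and in front: lift it from beneath with tilted fingers, or pinch it from above.
- rack_hole (a point): Mouth of the rack's middle hole, on the rack plate's top, at x = -15, y = 0 mm in the stand frame; through hole, 20 mm diameter. The plate is level, 12 mm thick, x = -40 to 45 mm, 170 mm wide, with an empty hole 55 mm to either side. A block rises 41 mm above the plate from x = 45 mm rearward. Mouth 78 mm above the table in the bottom notch, 126 in the top; only there does the long vial hang free.
- tray_front (a point): Middle of the outer face of the drip tray's front end wall (robot side), 9 mm above the table. The tray: loose open wooden box 175 mm long (x), 110 wide (y), 18 high, walls and floor 5, about 0.25 kg, on the table before the stand, roughly in line with it; its x points towards the stand. Home, its far end touches the rear cross bar and this point is at x = -135 mm, y about 0 in the stand frame.
- holder: Fixed wooden holder block, 170 mm (its x) by 60 mm (y) by 50 mm high, origin at the centre of its underside. Three holes in a row along its x axis at x = -55, 0 and 55 mm, 18 mm in diameter, 40 mm deep. A vial stands in each: the long one in any of them, and two short ones.
- vial_center (a point): Centre (half-way up) of the long vial, z up along it; 140 mm tall. From its bottom: amber glass tube, 16 mm diameter, 100 mm long; brass collar 30 mm diameter, 4 mm thick; wooden cap 20 mm diameter, 36 mm high. Collar underside 30 mm, cap 34 to 70 mm above this point. About 50 g. In the holder its bottom is 10 mm above the table. Hung in the rack, this point is 30 mm below the hole's mouth.
- short1_center (a point): A short vial standing in the holder, at its centre; made like the long one, with a tube of 60 mm, 100 mm tall over all. To be left alone.
- short2_center (a point): The other short vial, same as the first. To be left alone.
- elephant: Small carved wooden elephant, about 130 mm long, 95 mm high, origin under its centre. To be left alone.
- bowl: Turned wooden bowl, 100 mm across, 45 mm high, origin under its centre. To be left alone.
Not all that is in view belongs to the job. There is more than one size of the part that bears tray_front; the job needs the largest.

How it is judged:
By the outcome, as a careful person would: the job done as asked, in the order asked, and still so for the second after the job is handed in, with the robot touching nothing.
It also fails if it takes over 72 s, if anything falls off the work surface, if the arm or the gripper's body presses on something with over 40 N, if the wrist force passes 120 N, or if a joint passes its speed limit or range.

ROBOT

A 6-joint arm with a two-finger parallel gripper is mounted at the origin on the work surface. World frame = base frame: x ahead of the robot, y to its left, z up, the work surface at z = 0. Lengths are in m, angles in rad, forces in N, time in s.
With the tool pointing down it reaches from about 0.375 to 0.825 m from the base axis. Payload 5.5 kg.
Tool frame: the origin (TCP) lies between the finger pads; the fingertips stand tcp_to_tips ahead of it and the grasp point (between the pads) lies 3 mm ahead of it (tcp_to_tips is the distance from the TCP to the fingertips, in m); z points along the fingers, y is the line along which they close (so a half turn about z gives the same grasp; the last joint's range is limited). The gripper opens to 85 mm and grips with 20 to 120 N. Pads are 22 mm wide; open, the fingers measure 114 mm over their backs; the gripper's body (76 mm by 85 mm) begins 54 mm behind the grasp point. The pads swing forward as they close: fully open they stand 13 mm farther back than shut.
Start: joints at [1.287, 0.314, -0.047, 1.21, 0, 1.571], TCP at [0.168, 0.576, 0.253] pointing down, gripper open.
Joint ranges: [-2.67, 2.67], [-0.69, 1.73], [-1.03, 1.25], [-2.08, 2.16], [-1.42, 1.45], [-3.14, 3.14]. Speed limits (rad/s): [2.39, 2.39, 3.01, 3.14, 3.14, 3.14].

INTERFACE

Orientations are given as a unit quaternion [w, x, y, z].
In Python, from plant import reach, move_l, set_joints, gripper_open, close, dwell, inverse_kinematics, read_camera, calibration, MotionError, sign_off, get_t, get_joint_positions, get_qd, get_joint_efforts, get_ee_pos, get_tool_rot, get_force, get_ft_torque, get_grip_width, get_grasp_force, tcp_to_tips gives the robot as it stands. The module is installed in compiled form; this text tells all that it offers. Calls block until the motion is done:
- reach(position, orientation): joint-space move of the TCP to a pose.
- move_l(position, ori=None, max_speed=0.15): straight line of the TCP; ori=None keeps the orientation; max_speed is the mean speed in m/s.
- set_joints(angles): joint-space move.
- gripper_open() and close(strength=None): open the fingers fully, or close them until they stop; strength is the grip in N (None keeps the last).
- dwell(seconds).
- inverse_kinematics(position, orientation): joint angles nearest the present ones, or None.
- read_camera(name): name is "scene" or "top"; returns the picture (400x640x3 uint8, red, green, blue); there is no depth.
- calibration(name): a dict with "fx", "fy", "cx", "cy" (pixels), "pose" (4x4, takes a point from camera to world coordinates). Camera axes: x right, y down, z forward; pixel columns grow to the right and rows downward; lengths in m; the calibration is good to about 2 mm. A picture is of the moment at which its call begins. calibration takes no time and is no camera call.
A pose or a line that the arm cannot do raises MotionError and nothing moves.
- sign_off(): hands the job in; it is judged then, once.
Readings, each from a call of its own:
- get_t(): time.
- get_joint_positions(): joint angles.
- get_qd(): joint speeds.
- get_joint_efforts(): joint torques, N m.
- get_ee_pos(): TCP position.
- get_tool_rot(): TCP orientation.
- get_force(): force on the tool from outside, world axes, zero at the start.
- get_ft_torque(): the same for the moment, N m.
- get_grip_width(): finger opening in m.
- get_grasp_force(): force on a finger pad.
Only numpy, scipy, OpenCV 4.12 (cv2) and the standard library are available. Lean on these libraries where they do the work, as an engineer would, in place of code of your own. Each camera call takes 0.05 s, during which the arm holds its last target. There are 200 camera calls.

## Working session

There is one attempt and no reset: what is moved stays moved. The work goes in short steps, each a Python script; the robot and the scene stay as the last script left them, time stands still between calls to the robot, and variables do not carry over. Pictures are saved under pics/ and viewed, at most 10 in all, crops included, and the job is handed in when it is done.

```bash
mkdir -p pics; python3 - <<'E'
from plant import *
import cv2,numpy as np
for n in("scene","top"):
    cv2.imwrite(f"pics/{n}0.png",read_camera(n)[:,:,::-1]); c=calibration(n); print(n,c["fx"],c["fy"],c["cx"],c["cy"]);print(np.round(c["pose"],4))
print(tcp_to_tips,get_t(),get_tool_rot(),get_grip_width())
E
```

```text
scene 517.8146352689981 517.8146352689981 323.41064137905363 197.9749737857321
[[-0.6633  0.6037 -0.4422  1.1397]
 [ 0.7484  0.5381 -0.3878  0.4889]
 [ 0.0038 -0.5882 -0.8087  1.1771]
 [ 0.      0.      0.      1.    ]]
top 408.1883756170446 408.1883756170446 326.64587915459146 197.81688485397964
[[-0.0135 -0.9955  0.0934  0.4235]
 [-0.9997  0.0155  0.0209 -0.0496]
 [-0.0222 -0.0931 -0.9954  1.1463]
 [ 0.      0.      0.      1.    ]]
0.022 0.1 [-9.47926856e-05  1.41418079e-01  9.89949678e-01 -7.43978346e-04] 0.08565549094308973
```

View pics/scene0.png

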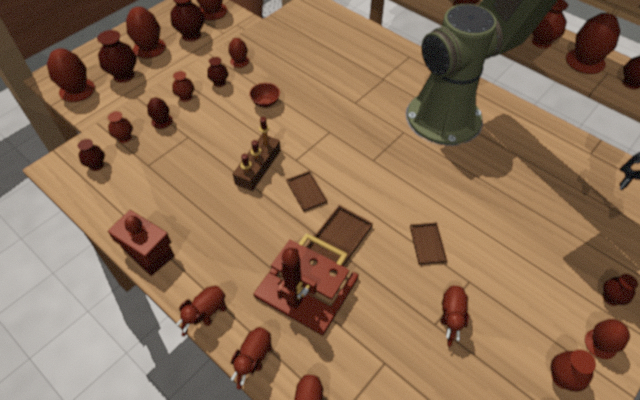

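View pics/top0.png

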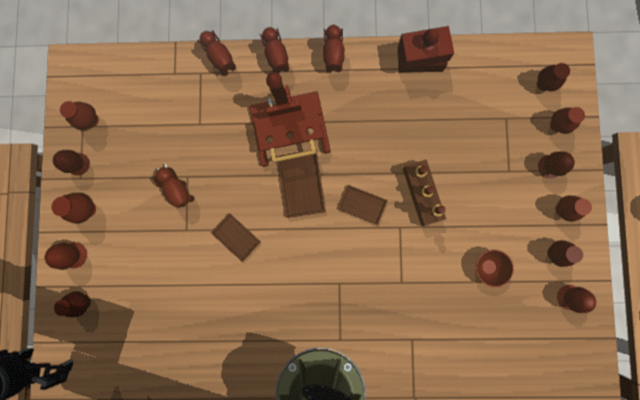

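Scene: stand around (305,280), with the brass bar at (325,245), the large tray at (345,232) and the holder at (258,160) whose tallest vial is at (264,125). Top: brass bar at (293,153), tray front edge near (303,215), holder at (424,192). I'll take enlarged crops next.

```bash
python3 - <<'E'
import cv2,numpy as np
t=cv2.imread("pics/top0.png");s=cv2.imread("pics/scene0.png")
a=cv2.resize(t[70:225,235:455],None,fx=3.6,fy=3.6,interpolation=cv2.INTER_CUBIC);cv2.imwrite("pics/c1.png",a)
b=cv2.resize(s[110:335,225:385],None,fx=2.6,fy=2.6,interpolation=cv2.INTER_CUBIC);cv2.imwrite("pics/c2.png",b)
print(a.shape,b.shape)
E
```

```text
(558, 792, 3) (585, 416, 3)
```

View pics/c1.png

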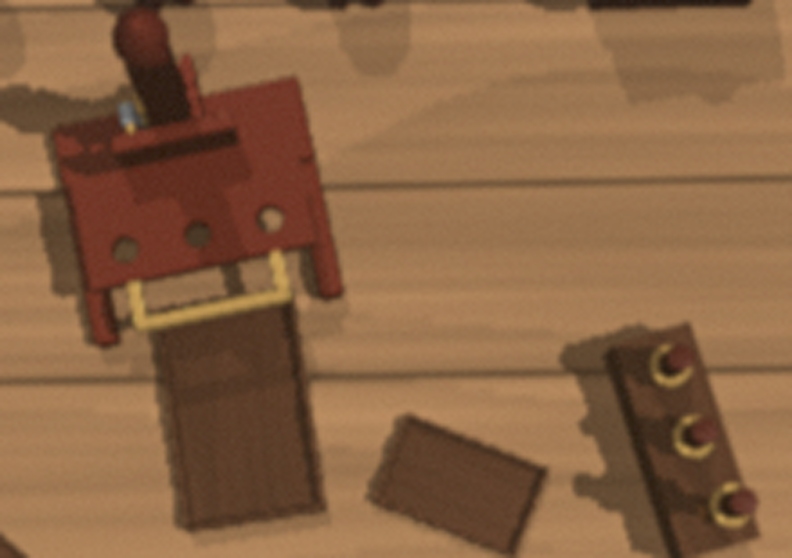

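View pics/c2.png

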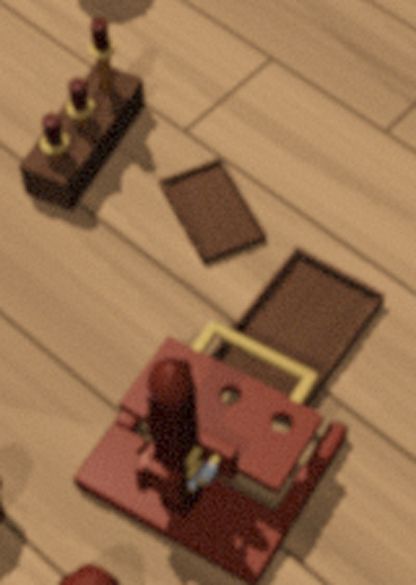

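c1 shows the bar from (142,323) to (287,294), holes at (125,249), (198,235), (271,218), tray front corners at (187,528) and (322,508), and collars at (671,365), (694,437) and (735,505, the long vial). In c2 the long vial's collar is at (99,52), and the visible holes are at (230,395) and (282,422).

```bash
cat > h.py <<'E'
from plant import *
import cv2,numpy as np
def ray(n,p):
    c=calibration(n);P=np.array(c["pose"])
    d=P[:3,:3]@np.array([(p[0]-c["cx"])/c["fx"],(p[1]-c["cy"])/c["fy"],1]);return P[:3,3],d/np.linalg.norm(d)
def onz(n,p,z):
    o,d=ray(n,p);return o+d*(z-o[2])/d[2]
def tri(p,q):
    A=np.zeros((3,3));b=np.zeros(3)
    for n,x in(("scene",p),("top",q)):
        o,d=ray(n,x);M=np.eye(3)-np.outer(d,d);A+=M;b+=M@o
    return np.linalg.solve(A,b)
def brass(im):
    h=cv2.cvtColor(im,cv2.COLOR_BGR2HSV)
    return cv2.inRange(h,(20,110,110),(35,255,255))
E
python3 - <<'E'
from h import *
np.set_printoptions(precision=4,suppress=True)
T=lambda u,v:(235+(u+.5)/3.6-.5,70+(v+.5)/3.6-.5)
S=lambda u,v:(225+(u+.5)/2.6-.5,110+(v+.5)/2.6-.5)
h=[onz("top",T(*p),.078) for p in((125,249),(198,235),(271,218))]
b=[onz("top",T(*p),.075) for p in((142,323),(287,294))]
t=[onz("top",T(*p),.018) for p in((187,528),(322,508),(295,305))]
print("holes",h);print("bar",b,np.linalg.norm(b[0]-b[1]));print("tray",t,np.linalg.norm(t[0]-t[1]))
for v in(h[0]-h[2],b[0]-b[1],t[0]-t[1]): print("yaw",np.degrees(np.arctan2(-v[0],v[1])))
print("vial top",onz("top",T(735,505),.112),"scene",onz("scene",S(99,52),.112),"tri",tri(S(99,52),T(735,505)))
for p,z in(((671,365),.072),((694,437),.072)): print(onz("top",T(*p),z))
for p in((230,395),(282,422)): print("scene hole",onz("scene",S(*p),.078))
for p in((300,250),(383,297)): print("scene tray",onz("scene",S(*p),.018))
for n,box in(("top",(235,70,455,225)),("scene",(225,110,385,335))):
    im=cv2.imread(f"pics/{n}0.png");m=brass(im);k,_,st,ce=cv2.connectedComponentsWithStats(m)
    for i in range(1,k):
        if st[i,4]>6:
            ys,xs=np.where(_==i); print(n,st[i],ce[i])
E
```

```text
holes [array([0.6846, 0.1239, 0.078 ]), array([0.6942, 0.0695, 0.078 ]), array([0.706 , 0.0151, 0.078 ])]
bar [array([0.6293, 0.1118, 0.075 ]), array([0.6491, 0.004 , 0.075 ])] 0.10958774858742698
tray [array([0.4797, 0.0858, 0.018 ]), array([ 0.4935, -0.0183,  0.018 ]), array([0.6523, 0.0007, 0.018 ])] 0.10507147871028728
yaw 11.123851078443632
yaw 10.442919358456322
yaw 7.585687891010805
vial top [ 0.4855 -0.3105  0.112 ] scene [ 0.4931 -0.3067  0.112 ] tri [ 0.4866 -0.3137  0.1017]
[ 0.5916 -0.2778  0.072 ]
[ 0.5382 -0.2927  0.072 ]
scene hole [0.6971 0.0691 0.078 ]
scene hole [0.6862 0.1234 0.078 ]
scene tray [ 0.4955 -0.0153  0.018 ]
scene tray [0.4837 0.0868 0.018 ]
scene [260 127   3   5   7] [261.     129.1429]
scene [251 150   3   5  10] [251.7 152. ]
scene [241 164   5   5  14] [242.7143 166.2857]
scene [300 234  46  30 234] [323.9103 246.0641]
scene [306 285   3   3   7] [307.2857 286.    ]
```

```bash
cat >> h.py <<'E'
from scipy.spatial.transform import Rotation as R
np.set_printoptions(precision=4,suppress=True)
YAW=np.radians(10.8);ex=np.array([np.cos(YAW),np.sin(YAW),0]);ey=np.array([-np.sin(YAW),np.cos(YAW),0]);ez=np.array([0,0,1.])
O=np.array([.7097,.0721,0])
W=lambda x,y,z:O+x*ex+y*ey+z*ez
def quat(z,y):
    M=np.column_stack([np.cross(y,z),y,z]);q=R.from_matrix(M).as_quat();return [q[3],q[0],q[1],q[2]]
def tilt(a,s=1): return quat(np.cos(a)*ex-np.sin(a)*ez,s*ey)
down=lambda ang,s=1: quat(-ez,s*np.array([-np.sin(ang),np.cos(ang),0]))
E
python3 - <<'E'
from h import *
print(get_tool_rot())
for d in(30,40,50,60):
  a=np.radians(d);zt=np.cos(a)*ex-np.sin(a)*ez
  for s in(1,-1):
    for drop in(.028,-.036):
      p=W(-.072,0,.072)-zt*.008-drop*(np.sin(a)*ex+np.cos(a)*ez)
      pre=p-.1*zt
      print(d,s,drop,p,inverse_kinematics(p,tilt(a,s)),inverse_kinematics(pre,tilt(a,s)) is not None)
V=np.array([.4865,-.3085,.143])
for p,q in((V,down(YAW)),(W(-.015,0,.30),down(YAW)),(W(-.26,0.005,.025),down(YAW)),(W(-.146,0,.025),down(YAW))): print(inverse_kinematics(p,q))
E
```

```text
[-0.0001  0.1414  0.9899 -0.0007]
30 1 0.028 [0.6184 0.0547 0.0518] None False
30 1 -0.036 [0.6499 0.0607 0.1072] None False
30 -1 0.028 [0.6184 0.0547 0.0518] None False
30 -1 -0.036 [0.6499 0.0607 0.1072] None False
40 1 0.028 [0.6153 0.0541 0.0557] None False
40 1 -0.036 [0.6557 0.0618 0.1047] None False
40 -1 0.028 [0.6153 0.0541 0.0557] None False
40 -1 -0.036 [0.6557 0.0618 0.1047] None False
50 1 0.028 [0.6129 0.0536 0.0601] [ 0.0393  0.2291 -1.0114 -0.3623  0.0957 -0.1147] False
50 1 -0.036 [0.661  0.0628 0.1013] [ 0.0549  0.2083 -0.8742 -0.2054  0.0857 -0.1026] True
50 -1 0.028 [0.6129 0.0536 0.0601] [ 0.0393  0.2291 -1.0114 -0.3623  0.0957  3.0269] False
50 -1 -0.036 [0.661  0.0628 0.1013] [ 0.0549  0.2083 -0.8742 -0.2054  0.0857  3.039 ] True
60 1 0.028 [0.6112 0.0533 0.0649] [ 0.053   0.2126 -0.8405 -0.002   0.0676 -0.1175] True
60 1 -0.036 [0.6657 0.0637 0.0969] [ 0.0675  0.2447 -0.6908  0.1149  0.0604 -0.1049] True
60 -1 0.028 [0.6112 0.0533 0.0649] [ 0.053   0.2126 -0.8405 -0.002   0.0676  3.0241] True
60 -1 -0.036 [0.6657 0.0637 0.0969] [ 0.0675  0.2447 -0.6908  0.1149  0.0604  3.0367] True
[-0.5651  0.3355 -0.2766  0.9587  0.     -0.7536]
[ 0.0994  0.5026  0.3349  1.4031  0.     -0.0891]
[ 0.0623  0.273  -0.6913  0.6065  0.     -0.1262]
[ 0.0788  0.4463 -0.4213  0.7032  0.     -0.1096]
```

```bash
python3 - <<'E'
from h import *
a=np.radians(55);zt=np.cos(a)*ex-np.sin(a)*ez
p=W(-.072,0,.072)-zt*.008-.028*(np.sin(a)*ex+np.cos(a)*ez)
pre=p-.08*zt; q=tilt(a)
print(p,pre,inverse_kinematics(p,q),inverse_kinematics(pre,q),inverse_kinematics(p+[0,0,.08],q))
close(30)
set_joints([.05,.314,-.047,1.21,0,0]);reach(pre,q);print(get_t(),get_force())
move_l(p,max_speed=.1);f0=np.array(get_force());print(get_t(),get_ee_pos(),f0)
z=p[2]
for i in range(16):
    z+=.0015;move_l([p[0],p[1],z],max_speed=.05);f=np.array(get_force())-f0
    print(round(z,4),f,get_ee_pos()[2])
    if f[2]<-2.5 or np.linalg.norm(f)>12:break
cv2.imwrite("pics/s1.png",read_camera("scene")[:,:,::-1]);print(get_t())
E
```

```text
[0.6119 0.0535 0.0625] [0.5669 0.0449 0.128 ] [ 0.0462  0.2113 -0.9282 -0.1747  0.0814 -0.1168] [ 0.0297 -0.0009 -0.9518  0.0151  0.0908 -0.1305] [ 0.0462  0.0582 -0.8457  0.0608  0.0814 -0.1168]
4.4333 [ 0.1392 -0.4464  0.1251]
5.3833 [0.612  0.0534 0.0627] [-0.7296  0.0699  0.0981]
0.064 [ 0.4509  0.6909 -0.3701] 0.06487462842182211
0.0655 [ 0.1895 -1.2316  0.3198] 0.06588220457383227
0.067 [ 0.2519 -0.0562  0.0793] 0.06714064627210516
0.0685 [ 0.6138 -0.3875  0.2114] 0.0686117119539065
0.07 [ 0.8071 -0.3389 -0.3721] 0.07015297128956183
0.0715 [0.5899 0.2001 0.2611] 0.07163240103084043
0.073 [-0.0027  0.2264 -0.5718] 0.0731311256219137
0.0745 [0.6641 0.5417 0.4973] 0.07467705767943293
0.076 [ 0.369  -0.3264  0.1007] 0.07612668499290183
0.0775 [ 0.4997 -0.1992  0.7464] 0.07762998257913888
0.079 [ 0.9623  0.0469 -0.4023] 0.07916448075877983
0.0805 [ 0.5568  0.2692 -0.1711] 0.0806184393620469
0.082 [ 1.1664  0.7528 -0.1937] 0.0821357157496956
0.0835 [ 1.3794 -0.2784 -0.3538] 0.08365212023039216
0.085 [ 1.1486  0.0626 -0.8473] 0.08514581675559908
0.0865 [ 0.224  -0.3527 -0.7272] 0.08665744237022076
9.4333
```

```bash
python3 - <<'E'
import cv2
s=cv2.imread("pics/s1.png");cv2.imwrite("pics/s1c.png",cv2.resize(s[180:320,240:400],None,fx=4,fy=4,interpolation=cv2.INTER_CUBIC))
E
```

```text
(no output)
```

View pics/s1c.png

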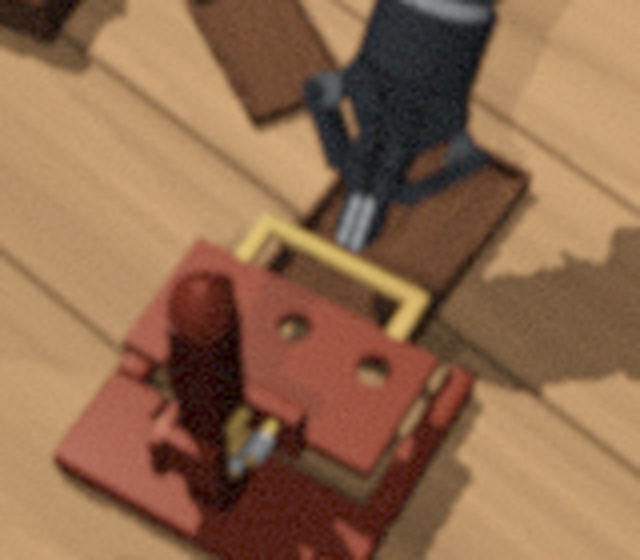

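The closed fingertips are at crop (352,243), just in front of the bar. They slid past its front without catching because they weren't far enough under. I'll go deeper along the tool axis.

```bash
python3 - <<'E'
from h import *
a=np.radians(55);zt=np.cos(a)*ex-np.sin(a)*ez;n=np.sin(a)*ex+np.cos(a)*ez
p=W(-.072,0,.072)+zt*.007-.0245*n
q=tilt(a);print(p,inverse_kinematics(p,q),inverse_kinematics(p+[0,0,.09],q) is not None)
move_l(p-.045*zt,max_speed=.1);f0=np.array(get_force());move_l(p,max_speed=.08);print(get_t(),get_ee_pos(),f0,get_force())
z=p[2]
for i in range(12):
    z+=.002;move_l([p[0],p[1],z],max_speed=.05);f=np.array(get_force())-f0
    print(round(z,4),f,get_ee_pos()[2])
    if f[2]<-2.5 or np.linalg.norm(f)>12:break
print(get_t())
E
```

```text
[0.6232 0.0556 0.0522] [ 0.0498  0.2502 -0.9119 -0.1977  0.0794 -0.1138] True
10.4417 [0.6231 0.0556 0.052 ] [-0.1334 -0.2614  0.337 ] [ 0.06   -0.2648 -0.0122]
0.0542 [0.6429 0.1966 0.6542] 0.055066035451224196
0.0562 [ 0.9072  1.0141 -0.2085] 0.056675480826661156
0.0582 [0.1183 0.5795 0.1143] 0.0583820084706795
0.0602 [ 1.1246  0.1763 -0.4387] 0.06039427428193478
0.0622 [-0.1787 -0.4356  0.0673] 0.06242135064192553
0.0642 [ 0.6352 -0.1491 -0.4563] 0.06442508395519227
0.0662 [-0.63    0.6538  0.1819] 0.0660997867565837
0.0682 [-2.2052 -0.7877 -2.625 ] 0.06740910246603249
12.4417
```

```bash
python3 - <<'E'
from h import *
p=np.array([.6232,.0556,0])
for z in(.075,.088,.100,.112,.117,.1195):
    move_l(p+[0,0,z],max_speed=.04);print(z,get_ee_pos(),get_force())
dwell(.2);print(get_t(),get_ee_pos(),get_force())
cv2.imwrite("pics/s2.png",read_camera("scene")[:,:,::-1])
s=cv2.imread("pics/s2.png");cv2.imwrite("pics/s2c.png",cv2.resize(s[180:320,240:400],None,fx=4,fy=4,interpolation=cv2.INTER_CUBIC))
E
```

```text
0.075 [0.6209 0.0553 0.0735] [-5.3932 -1.0615 -5.0253]
0.088 [0.621  0.0554 0.087 ] [-8.2268 -1.066  -5.3674]
0.1 [0.621  0.0554 0.0991] [-9.6572 -2.8901 -5.5465]
0.112 [0.621  0.0554 0.1111] [-8.7868 -1.8749 -5.5433]
0.117 [0.6209 0.0554 0.1161] [-10.0881  -1.7108  -4.1252]
0.1195 [0.621  0.0554 0.1186] [-10.8361  -2.929   -4.2862]
14.8583 [0.621  0.0554 0.1186] [-11.0484  -2.485   -4.5076]
```

View pics/s2c.png

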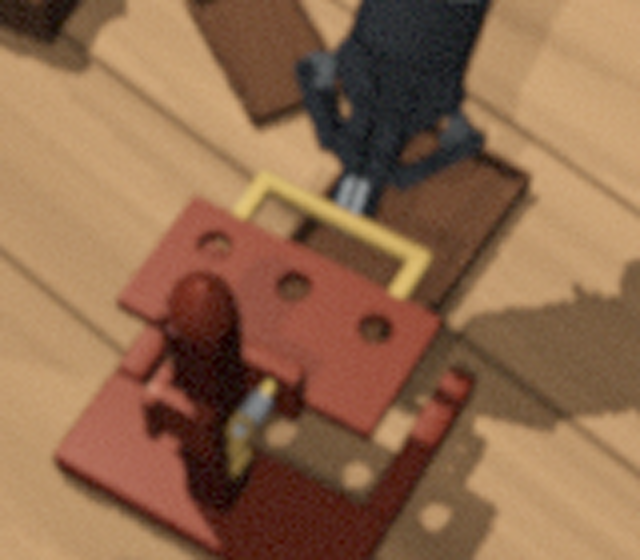

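The rack is up, with its middle hole at crop (293,287). I'll calculate its height from that point.

```bash
python3 - <<'E'
from h import *
S=lambda u,v:(240+(u+.5)/4-.5,180+(v+.5)/4-.5)
def zline(n,p,P):
    o,d=ray(n,p);k=np.dot(P[:2]-o[:2],d[:2])/np.dot(d[:2],d[:2]);return o+k*d
H=W(-.015,0,0);L=W(-.015,.055,0);Rr=W(-.015,-.055,0)
print("before",zline("scene",S(293,326),H),zline("scene",S(373,370),L))
print("after",zline("scene",S(293,287),H),zline("scene",S(374,329),L))
a=brass(cv2.imread("pics/s1.png"));b=brass(cv2.imread("pics/s2.png"))
# bar -y corner
print("corner b/a",zline("scene",S(267,222),W(-.072,-.059,0)),zline("scene",S(265,180),W(-.072,-.059,0)))
E
```

```text
before [0.6965 0.0677 0.078 ] [0.6856 0.1221 0.0749]
after [0.6961 0.0681 0.1245] [0.6859 0.1218 0.1249]
corner b/a [0.6487 0.002  0.0688] [0.6488 0.0019 0.1171]
```

```bash
python3 - <<'E'
from h import *
p=np.array([.6232,.0556,0])
for z in(.1215,.1235):
    move_l(p+[0,0,z],max_speed=.04);print(z,get_ee_pos(),get_force())
for z in(.121,.119,.117,.115,.112,.109):
    move_l(p+[0,0,z],max_speed=.04);print(z,get_ee_pos(),get_force())
print(get_t())
E
```

```text
0.1215 [0.6209 0.0554 0.1205] [-10.1261  -2.2786  -5.2689]
0.1235 [0.6209 0.0554 0.1225] [-9.6398 -1.4868 -5.7609]
0.121 [0.621  0.0554 0.1198] [-9.1513 -1.7437 -6.1099]
0.119 [0.6209 0.0553 0.1178] [-8.7431 -2.3908 -6.2255]
0.117 [0.6216 0.0555 0.1167] [-10.382   -1.5887  -2.1564]
0.115 [0.6223 0.0556 0.1154] [-10.95    -0.7264  -1.0802]
0.112 [0.6237 0.0557 0.1135] [-7.1363 -1.2654 -1.6794]
0.109 [0.6249 0.0559 0.1113] [-4.0079  0.8503 -0.0758]
16.9083
```

```bash
python3 - <<'E'
from h import *
a=np.radians(55);zt=np.cos(a)*ex-np.sin(a)*ez
p=np.array([.6232,.0556,.098]);move_l(p,max_speed=.06);print(get_force())
move_l(p-.09*zt,max_speed=.15)
q=down(YAW)
reach(W(-.258,.003,.09),q);gripper_open()
cv2.imwrite("pics/s3.png",read_camera("scene")[:,:,::-1])
f0=np.array(get_force());z=.026;move_l(W(-.258,.003,z),max_speed=.12)
while z>.008:
    print(z,np.array(get_force())-f0,get_ee_pos()[2])
    if (np.array(get_force())-f0)[2]>3:break
    z-=.003;move_l(W(-.258,.003,z),max_speed=.03)
print(get_t(),get_ee_pos())
s=cv2.imread("pics/s3.png");cv2.imwrite("pics/s3c.png",cv2.resize(s[150:320,240:400],None,fx=3.5,fy=3.5,interpolation=cv2.INTER_CUBIC))
E
```

```text
[ 0.3457 -0.4673  0.1959]
0.026 [-0.3593  1.267   0.7187] 0.026231529999409385
0.023 [-0.0527  1.4857  1.2452] 0.023426338804607986
0.02 [0.1175 0.6781 1.1673] 0.019942666985723962
0.017 [0.55   0.6238 1.0423] 0.016790746297460586
0.014000000000000002 [0.7544 0.4323 1.1364] 0.013771177946598791
0.011000000000000003 [0.9391 1.2043 0.9589] 0.010796325168818906
0.008000000000000004 [-3.4158 -0.4544 12.6577] 0.00880542730264536
21.65 [0.4562 0.0268 0.0088]
```

View pics/s3c.png

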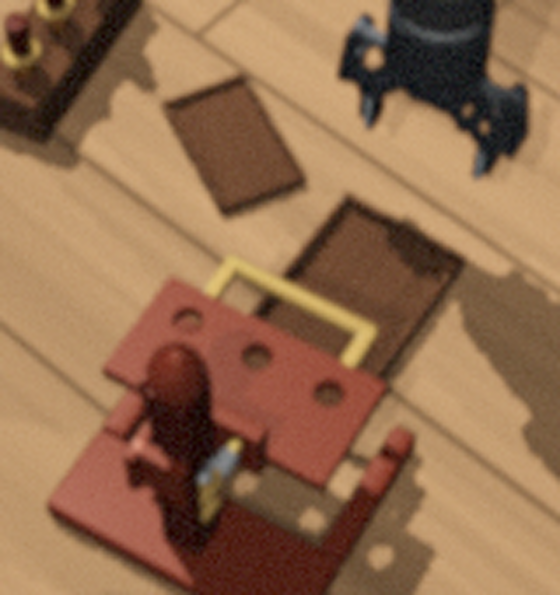

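The rack is holding at the top, with its middle hole at crop (257,355). The tray front is clear ahead of the fingers. With the fingers open, the tips meet the table at TCP z≈0.009.

```bash
python3 - <<'E'
from h import *
move_l(W(-.258,.003,.013),max_speed=.05);f0=np.array(get_force())
def st(): d=np.array(get_ee_pos())-O;return d@ex
for x,v in((-.235,.06),(-.17,.06),(-.155,.05),(-.150,.03),(-.147,.03),(-.145,.03),(-.143,.03),(-.141,.03),(-.139,.03),(-.137,.03),(-.135,.03)):
    move_l(W(x,.003 if x<-.2 else 0.,.013),max_speed=v);f=(np.array(get_force())-f0)
    print(x,round(st(),4),f@ex,f@ey)
    if f@ex<-10:break
print(get_t())
E
```

```text
-0.235 -0.2347 0.0028314896116660502 0.9809771109486582
-0.17 -0.17 -0.25542852570829905 0.7287266155198576
-0.155 -0.1543 -0.5648401671553079 -0.18747205536084657
-0.15 -0.1499 -1.343304521339932 0.789472067743504
-0.147 -0.1469 -0.7546183181135944 0.4571220096051629
-0.145 -0.1458 -5.555973036744408 0.09802099867163447
-0.143 -0.1458 -10.542855135937682 -0.06617855150103719
25.1833
```

```bash
python3 - <<'E'
from h import *
move_l(W(-.175,0,.013),max_speed=.1);move_l(W(-.2,0,.2),max_speed=.25)
V=np.array([.4865,-.3085,.143])
qa=down(YAW-np.pi/2);qb=down(YAW);up=np.array([0,0,.07])
print(inverse_kinematics(V,qa),inverse_kinematics(V,qb))
reach(V+up,qa);cv2.imwrite("pics/t4.png",read_camera("top")[:,:,::-1]);cv2.imwrite("pics/s4.png",read_camera("scene")[:,:,::-1])
print(get_t(),get_ee_pos())
t=cv2.imread("pics/t4.png");s=cv2.imread("pics/s4.png")
A=cv2.resize(t[65:235,235:345],None,fx=3.5,fy=3.5,interpolation=cv2.INTER_CUBIC)
B=cv2.resize(s[90:210,200:320],(400,400),interpolation=cv2.INTER_CUBIC)
C=np.zeros((595,790,3),np.uint8);C[:,:385]=A;C[:400,390:]=B;cv2.imwrite("pics/c4.png",C)
E
```

```text
[-0.5651  0.3355 -0.2766  0.9587  0.      0.8172] [-0.5651  0.3355 -0.2766  0.9587  0.     -0.7536]
27.9583 [ 0.4869 -0.3073  0.2127]
```

View pics/c4.png

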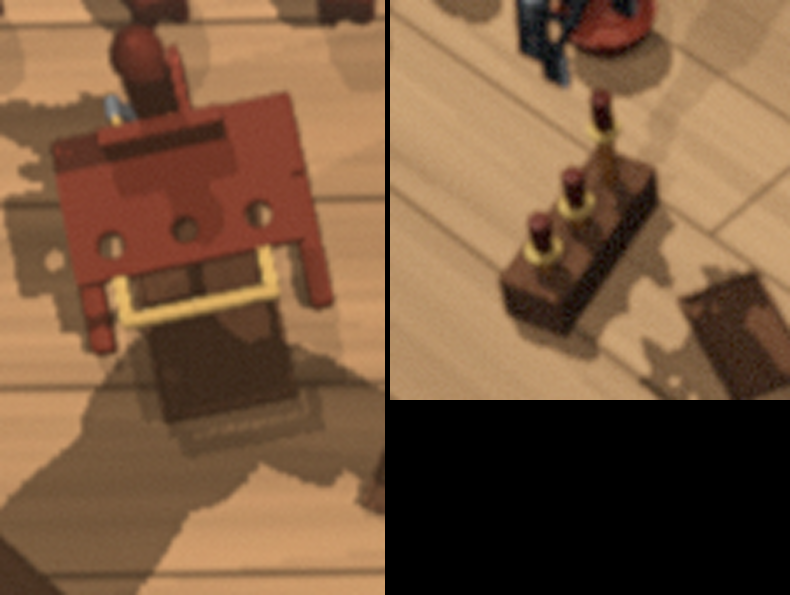

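The tray is home and straight under the raised rack. Rack holes in the top crop are at (110,245), (185,230) and (259,213). The long vial's collar is at (603,130) and its cap top at (601,95) in the right-hand crop.

```bash
python3 - <<'E'
from h import *
T=lambda u,v:(235+(u+.5)/3.5-.5,65+(v+.5)/3.5-.5)
h=[onz("top",T(*p),.126) for p in((110,245),(185,230),(259,213))];print(h,np.mean(h,0),W(-.015,0,.126))
S=lambda u,v:(200+(u-390+.5)*.3-.5,90+(v+.5)*.3-.5)
print(onz("scene",S(603,130),.112),onz("scene",S(601,95),.149))
d=[onz("top",(235+u/3.6,70+v/3.6),z) for u,v,z in((741,497,.150),)];print(d)
V=np.array([.4875,-.3085,.143])
move_l(V,max_speed=.1);f0=np.array(get_force())
close(20);dwell(.1);print(get_grip_width(),get_grasp_force(),np.array(get_force())-f0)
gripper_open();reach(V,down(YAW));close(40);dwell(.1)
print(get_grip_width(),get_grasp_force(),np.array(get_force())-f0,get_t(),get_ee_pos())
E
```

```text
[array([0.6839, 0.1245, 0.126 ]), array([0.694 , 0.0696, 0.126 ]), array([0.7056, 0.0153, 0.126 ])] [0.6945 0.0698 0.126 ] [0.695  0.0693 0.126 ]
[ 0.4888 -0.3079  0.112 ] [ 0.4846 -0.3098  0.149 ]
[array([ 0.4877, -0.306 ,  0.15  ])]
0.01913259581576135 21.579332649707794 [-2.4187 -0.1882  3.7353]
0.019102724589293345 39.047473669052124 [-1.18    1.1656  2.561 ] 32.2917 [ 0.4875 -0.3083  0.1431]
```

```bash
python3 - <<'E'
from h import *
move_l([.4875,-.3085,.2],max_speed=.08);move_l([.4875,-.3085,.285],max_speed=.2)
H=np.array([.6948,.0695])
move_l([*H,.285],down(YAW),max_speed=.2);dwell(.3)
cv2.imwrite("pics/t5.png",read_camera("top")[:,:,::-1]);cv2.imwrite("pics/s5.png",read_camera("scene")[:,:,::-1])
print(get_t(),get_ee_pos(),get_grip_width(),get_grasp_force(),get_force())
t=cv2.imread("pics/t5.png");s=cv2.imread("pics/s5.png")
A=cv2.resize(t[65:165,245:345],(390,390),interpolation=cv2.INTER_CUBIC)
B=cv2.resize(s[180:300,255:355],(480,576),interpolation=cv2.INTER_CUBIC)
C=np.zeros((580,800,3),np.uint8);C[:390,:310]=A[:,:310];C[:576,320:]=B;cv2.imwrite("pics/c5.png",C)
E
```

```text
36.4333 [0.6948 0.0693 0.285 ] 0.01882106211689389 39.04781520366669 [ 0.5498 -0.2111 -1.3898]
```

View pics/c5.png

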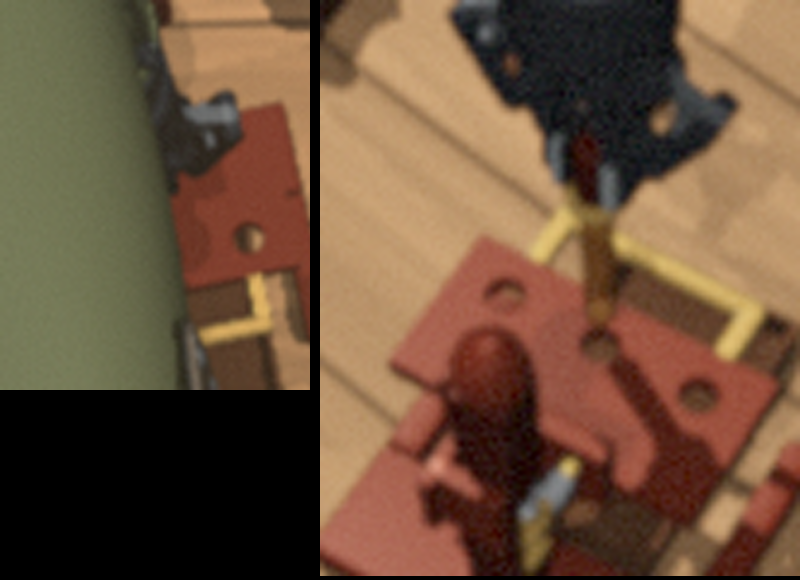

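The vial is held upright. In the right-hand crop its tube bottom is at (600,318), just above the middle hole at (601,344). I'll compare both with their predicted projections.

```bash
python3 - <<'E'
from h import *
def proj(n,X):
    c=calibration(n);P=np.linalg.inv(np.array(c["pose"]));v=P[:3,:3]@X+P[:3,3];return np.array([c["fx"]*v[0]/v[2]+c["cx"],c["fy"]*v[1]/v[2]+c["cy"]])
C=lambda p:((p[0]-255+.5)*4.8-.5+320,(p[1]-180+.5)*4.8-.5)
S=lambda u,v:(255+(u-320+.5)/4.8-.5,180+(v+.5)/4.8-.5)
H=np.array([.6948,.0694])
for z in(.126,.152,.252,.256): print(z,C(proj("scene",np.array([*H,z]))))
for i in range(0,360,45): print(C(proj("scene",np.array([H[0]+.008*np.cos(np.radians(i)),H[1]+.008*np.sin(np.radians(i)),.152]))))
print("holes",[onz("scene",S(*p),.126) for p in((506,292),(601,344),(698,395))],[C(proj("scene",W(-.015,y,.126))) for y in(-.055,0,.055)])
im=cv2.imread("pics/s5.png")
for y in(224,230,236,240,244): print(y,im[y,310:322].tolist())
E
```

```text
0.126 (np.float64(603.4667636508646), np.float64(342.7976934703109))
0.152 (np.float64(602.8455882476026), np.float64(315.32096204000305))
0.252 (np.float64(600.236652867079), np.float64(199.9187481190094))
0.256 (np.float64(600.1243477493143), np.float64(194.95110525539062))
(np.float64(591.5737623953007), np.float64(326.130264748362))
(np.float64(603.6679833420671), np.float64(329.7838325587585))
(np.float64(615.2747563862995), np.float64(324.94173105806414))
(np.float64(619.5537282969476), np.float64(314.4857500746963))
(np.float64(614.0505089727321), np.float64(304.5758191032573))
(np.float64(602.0296657211743), np.float64(300.971919915972))
(np.float64(590.4811451575094), np.float64(305.75029329698447))
(np.float64(586.1287958038026), np.float64(316.15660652403153))
holes [array([0.7054, 0.0141, 0.126 ]), array([0.6961, 0.069 , 0.126 ]), array([0.686 , 0.1226, 0.126 ])] [(np.float64(507.86612601744645), np.float64(293.1536366581374)), (np.float64(603.0694677842039), np.float64(342.8872190077468)), (np.float64(700.8893416291946), np.float64(393.9876600323596))]
224 [[53, 105, 131
[... 205 characters left out ...]
54, 90], [21, 54, 92], [28, 63, 98], [24, 58, 91], [46, 91, 121], [81, 143, 173], [109, 178, 211], [105, 179, 212], [102, 171, 205], [99, 163, 195], [98, 154, 190]]
236 [[47, 78, 116], [31, 63, 98], [27, 59, 96], [32, 61, 99], [33, 58, 94], [26, 47, 79], [13, 31, 61], [18, 32, 47], [23, 31, 48], [19, 29, 59], [37, 60, 85], [45, 71, 101]]
240 [[37, 61, 111], [28, 53, 94], [37, 61, 99], [21, 51, 90], [23, 52, 82], [24, 41, 69], [4, 33, 58], [36, 51, 78], [44, 60, 94], [47, 69, 103], [45, 70, 100], [46, 70, 103]]
244 [[49, 72, 122], [48, 80, 125], [40, 84, 127], [47, 87, 131], [43, 82, 125], [38, 73, 114], [42, 65, 110], [55, 70, 132], [57, 72, 137], [67, 83, 142], [52, 74, 126], [50, 71, 119]]
```

```bash
cat > ins.py <<'E'
from h import *
def ins(H,z0,z1,f0,step=.004,lim=3.):
    z=z0
    while z>z1+1e-6:
        z=max(z-step,z1);move_l([*H,z],max_speed=.06)
        f=np.array(get_force())-f0
        if abs(f[2])>lim or np.linalg.norm(f[:2])>5: break
    print(H,round(z,4),f,get_ee_pos(),get_grip_width(),round(get_t(),2));return z,f
E
python3 - <<'E'
from ins import *
H=np.array([.695,.0693])
move_l([*H,.264],max_speed=.1);f0=np.array(get_force());np.save("f0.npy",f0)
z,f=ins(H,.264,.240,f0)
E
```

```text
[0.695  0.0693] 0.24 [-0.4171  0.2567 -0.1235] [0.6948 0.0693 0.2396] 0.018766603021502185 38.29
```

```bash
python3 - <<'E'
from ins import *
H=np.array([.695,.0693]);f0=np.load("f0.npy")
z,f=ins(H,.240,.168,f0,.012)
if z<.1681: z,f=ins(H,.168,.155,f0,.0015,2.)
E
```

```text
[0.695  0.0693] 0.168 [0.0985 0.5902 0.0512] [0.6947 0.0694 0.1673] 0.019012703352738382 40.39
[0.695  0.0693] 0.1575 [-2.2783  2.05    7.2471] [0.6952 0.0693 0.1587] 0.01894811366247419 42.14
```

```bash
python3 - <<'E'
from ins import *
H=np.array([.695,.0693])
move_l([*H,.159],max_speed=.03);gripper_open();move_l([*H,.24],max_speed=.08);move_l([.5,-.1,.3],max_speed=.25);dwell(.3)
print(get_t())
t=read_camera("top")[:,:,::-1];s=read_camera("scene")[:,:,::-1]
A=cv2.resize(t[65:235,235:345],None,fx=3,fy=3,interpolation=cv2.INTER_CUBIC)
B=cv2.resize(s[100:340,220:400],(435,580),interpolation=cv2.INTER_CUBIC)
C=np.zeros((580,770,3),np.uint8);C[:510,:330]=A;C[:,335:]=B;cv2.imwrite("pics/c6.png",C)
E
```

```text
45.725
```

View pics/c6.png

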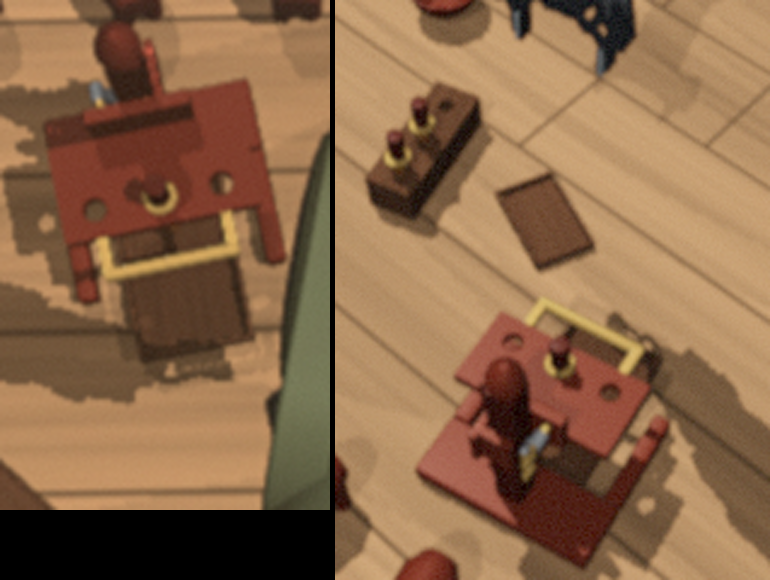

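The long vial hangs by its collar in the middle hole, at (160,197) in the top crop and (560,362) in the scene crop. The rack is still up, the tray is home and the short vials are undisturbed.

```bash
python3 -c "
from plant import *
print(sign_off(),get_t())"
```

```text
the job is handed in; nothing more can be done
the job is handed in; nothing more can be done
```

The job is handed in, at about 46 s of the 72 s allowed: the rack rests in its top notch, the tray is home against the rear bar, and the long vial hangs upright by its collar in the middle hole.

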